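# Open the solvent chest and unlock the jug's safety cap

### The arm

A 6-joint arm with a two-finger parallel gripper is mounted at the origin on the work surface. World frame = base frame: x ahead of the robot, y to its left, z up, the work surface at z = 0. Lengths are in mm, angles in rad, forces in N, time in s.
With the tool pointing down it reaches from about 300 to 775 mm from the base axis. Payload 14.6 kg.
Tool frame: the origin (TCP) lies at the very end of the fingers, on their centre line; the grasp point (between the pads) lies 19 mm behind it; z points along the fingers, y is the direction in which the jaws open and shut (so a half turn about z gives the same grasp; the last joint's range is limited). The gripper opens to 94 mm and grips with 3 to 60 N. Pads are 16 mm wide; open, the fingers measure 119 mm over their backs; the gripper's body (75 mm by 177 mm) begins 78 mm behind the grasp point.
Start: joints at [-1.302, 0.3, 1.521, -0, 1.321, -0.067], TCP at [181.231, -519.273, 205.446] pointing down, gripper open.
Joint ranges: [-3.03, 3.03], [-0.79, 2.21], [0.23, 2.52], [-1.04, 4.18], [0, 3.07], [-2.55, 2.55]. Speed limits (rad/s): [2.22, 2.22, 2.57, 3.14, 3.14, 3.14].

### API

Orientations are given as [roll, pitch, yaw] about the fixed x, y, z axes, in that order (R = Rz(yaw) Ry(pitch) Rx(roll)).
In Python, from cell import manip gives the robot as it stands.
- The arm moves only by the shell command python3 -m inch 'ROWS' [FORCE]. ROWS is a JSON object of lists of equal length, an entry for each row: "grip": the opening, from -1 (shut) to 1 (fully open), so that 0 is half open; "travel": the shift along the world's x, y, z in cm, a list of three; "turn": the turn, a rotation vector about the world's x, y, z in degrees, a list of three. A call has 1 to 10 rows; each row is the pose to reach, as a shift and turn from the pose measured when the call began; what a row does not reach only later rows make up. A row lasts 1/8 s, in which the tool goes at most 62.5 mm and 10.7 degrees, less where a joint would pass 70% of its speed; a pose out of reach is approached as far as the arm can. A call with a gripper value outside its range is refused whole. The fingers move at their own pace and stop on an object; FORCE is the grip in N (left out, the last holds). Time passes only in rows, so rows that repeat a pose let the fingers close. It gives the time, the measured TCP pose, the force and the opening at its end, in the units of the state.
- manip.read_state(): the state, without advancing time (a new reading comes with each control period).
- manip.camera(name): name is "scene" or "top" or "wrist"; returns (picture, depth): 480x640x3 uint8, red, green, blue; 480x640 float32, mm along the optical axis (not along the pixel's ray), 0 where there is no reading.
- manip.calibration(name): a dict with "fx", "fy", "cx", "cy" (pixels), "k1" (the pictures are not rectified: a ray, as slopes to the right and down, at radius r is drawn at 1 + k1 r^2 times it, then the intrinsics apply), "world_from_camera" (4x4, takes a point from camera to world coordinates). Camera axes: x right, y up, looking along -z (the intrinsics and any distortion apply to the point x, -y, -z); pixel columns grow to the right and rows downward; lengths in mm; the calibration is good to about 2 mm. A picture is of the moment at which its call begins: read the wrist's pose just before it. calibration takes no time and is no camera call; for the wrist camera it gives the pose at the moment of the call.
- manip.sign_off(): hands the job in, once; it reports no verdict.
Trained networks look in the newest picture that a camera, given by its name, has taken for a name from the list of things; names that differ only in an ending like _2 or _b are one class to them, and where a whole thing is asked for, a point or a joint stands for the part that bears it (a point fixed in the world has none). Each returns a list of dicts, best first, with "p" (0 to 1); they miss things now and then, are a little off and sometimes report something else, mostly with a low value. They report only what shows in the picture. A call takes as long as a camera call.
- manip.look_for(camera, label): "bbox" ([left, top, right, bottom] in pixels, round what is visible of it).
The state is a dict: "clock": time; "joints": joint angles; "qd": joint speeds; "effort": joint torques, N m; "eef_pos": TCP position; "eef_rot": TCP orientation; "wrist_force": force on the tool from outside, world axes, zero at the start; "moment": the same for the moment, N m; "finger_gap": finger opening in mm.
Only numpy, scipy, OpenCV 4.12 (cv2) and the standard library are available. Lean on these libraries where they do the work, as an engineer would, in place of code of your own. Each camera call takes 0.05 s, during which the arm holds its last target.

### The job

Lift the lid of the solvent chest past its balance point and let go, so that its struts carry it up the last stretch on their own and hold it open. Then unlock the wide child-resistant cap of the jug inside: press it in firmly along the leaning jug's axis (about 16 N, never over 22 N), turn it anticlockwise as far as it goes, and let it spring back up. Leave the other jug's narrow cap unturned and the things on the bench where they are.

Things in the scene. Friction and masses are not known exactly. Their poses are not given: they have to be found in the camera images.
- chest: solvent chest: teal sheet-metal box fixed to the bench, 240 (x) x 320 (y) x 162 mm high, 5 mm walls, open inside under its lid but for two jugs and two low aluminium rack rails. Origin: centre of its underside; its front faces its own -x (towards the robot), z up.
- lid (a joint): angle of the chest's lid in rad: 0 shut, 1.25 fully open against its stop. Hinged along the chest's far (+x) top edge. A gas strut on each outer side helps: below a balance angle, which differs from start to start (about 0.35 to 0.75 rad), the lid sinks shut again when let go; beyond it the struts carry it slowly, well damped, to the stop and hold it there. Lifting at the handle takes under 8 N.
- lid_panel: the lid: teal plate 250 x 360 x 8 mm with its handle, about 0.8 kg (varies); origin on the hinge line midway along it; its -x runs to the front edge, 250 mm away, its z is the outward face's normal (top face at z = 9 mm). As it opens, this face with the handle turns away from the robot; fully open its edge is about 400 mm above the bench.
- lid_handle (a point): middle of the lid's steel bar handle: a round bar 12 mm thick, 130 mm long, along the chest's y, its axis 35 mm off the lid's top face, 220 mm from the hinge; 29 mm of clear space between bar and lid. Its axes turn with the lid.
- lid_hinge (a point): middle of the lid's hinge line (fixed), 163 mm above the bench; axes as the chest's.
- jug: the jug with the child-resistant cap: white plastic, body 72 mm diameter, clamped in the chest's rack beside the other one (left or right varies), leaning 25 degrees so that its top points up and to the chest's front (-x). Tilted axis = (-0.423, 0, 0.906) in this body's frame, which is parallel to the chest's. Origin: on the chest's inner floor under the cap.
- cap_top (a point): centre of the top face of the jug's wide white ribbed cap as it stands unpressed (a fixed point): the cap is 52 mm diameter, 30 mm tall along the jug's tilted axis, below it are 14 mm of bare neck and then a sloping shoulder. Below the lid when that is shut.
- cap_press (a joint): how far the cap is pushed in along the jug's axis (m): 0 up; a spring needs about 13 N for 5 mm, the depth at which it can be turned, and 24 N for 11 mm, where the cap is damaged.
- cap_turn (a joint): turn of the cap (rad), positive anticlockwise seen onto its top: 0 locked, 1.35 open (stop). It turns freely only while pressed in by 5 mm or more; from about 1.12 on it may rise again, and let go there it springs back up, unlocked. Let go between, it stays down under its rim. Turning itself is easy (under 0.1 N m).
- jug2: the other jug, same body and lean, with the narrow cap. Origin as for jug.
- jug2_turn (a joint): turn of the other jug's narrow smooth cap (34 mm diameter, 22 mm tall), rad; it turns with a light touch.
- cap2_top (a point): centre of the top face of the other jug's narrow cap.
- flange: steel ring flange lying flat, 100 mm across, 16 mm thick, on the bench to one side of the chest. Origin on the bench at its middle; loose.
- bearing: dark steel bearing ring lying flat, 68 mm across, 14 mm thick, beside the flange. Origin on the bench at its middle; loose.
- driver: screwdriver, 190 mm long, lying on the bench in front of the chest. Origin on the bench at its middle; loose.
- tube: aluminium tube lying on the bench in front of the chest, 150 mm long, 38 mm diameter. Origin on the bench at its middle; loose.
- pliers: pliers with red grips, about 160 mm long, lying on the bench beside the chest. Origin on the bench at its middle; loose.
- can: plain aluminium can, 60 mm diameter, 120 mm tall, standing on the bench beside the chest. Origin on the bench at its middle; loose.

How it is judged (in metres and radians):
On the way, in this order (a step that is already met when the one before it is completed fails the run):
1. the lid stands open, held by its struts alone (value of joint lid above 1.15 rad and contact force between each of the arm, the fingers and lid_panel below 0.2 N), for 0.4 s.
2. the wide cap is turned open and has sprung back up (value of joint lid above 1.15 rad and value of joint cap_turn above 1.05 rad and value of joint cap_press below 0.002 m), for 0.2 s.
At the end, for the whole second after the job is handed in: The lid stands open on its struts (lid angle above 1.15 rad) and is still; the wide cap is turned anticlockwise by more than 1.05 rad and is up again (pressed in by less than 2 mm) (all of step 2 and velocity of joint lid below 0.05 rad/s); the robot touches nothing.
It fails at once if the wide cap is pressed in by more than 11 mm (over about 24 N): damaged (value of joint cap_press above 0.011 m).
It fails at once if the lid is pulled up against its stop: more than 8 N between fingers and lid above 1.17 rad (value of joint lid above 1.17 rad and contact force between the fingers and lid_panel above 8 N).
It fails at once if the other jug's narrow cap is turned: by more than 0.3 rad from its start at 0 (value of joint jug2_turn above 0.3 rad or value of joint jug2_turn below -0.3 rad).
It fails at once if a loose thing on the bench is moved by more than 40 mm (distance of any of flange, bearing, driver, tube, pliers, can from where it was at the start of the episode above 0.04 m).
It also fails if it takes over 64 s, if anything falls off the work surface, if the arm or the gripper's body presses on something with over 40 N, if the wrist force passes 120 N, or if a joint passes its speed limit or range.

## Working session

There is one attempt and no reset: what is moved stays moved. The work goes in short steps, Python scripts to look and compute and a shell command to move; the robot and the scene stay as the last step left them, time stands still between calls to the robot, and variables do not carry over. Pictures are saved under pics/ and viewed, and the job is handed in when it is done.

```bash
ls; mkdir -p pics
python3 - <<'E'
from cell import manip
import cv2
s=manip.read_state();print(s)
for n in("scene","top","wrist"):
    p,d=manip.camera(n)
    cv2.imwrite(f"pics/{n}0.png",p[:,:,::-1])
    c=manip.calibration(n);print(n,c)
E
```

```text
pics
{'clock': 0.0, 'joints': array([-1.30158197e+00,  3.00493302e-01,  1.52162367e+00, -5.75346220e-06,
        1.32067664e+00, -6.65964036e-02]), 'qd': array([-0.00032576,  0.00118722,  0.0002095 ,  0.00029888, -0.00075686,
       -0.00085626]), 'effort': array([ 5.29989265e-04, -5.31807411e+01, -3.52730799e+01,  7.07955030e-02,
        2.43837159e-02, -8.14231430e-05]), 'eef_pos': array([ 181.16841673, -519.01379165,  204.85613222]), 'eef_rot': array([-3.14039398e+00, -7.43603709e-05,  3.35812147e-01]), 'wrist_force': array([ 0.30822399, -0.57145229,  0.27373213]), 'moment': array([-0.03111596,  0.01124027,  0.00124612]), 'finger_gap': 93.62997283512264}
scene {'fx': 590.4400691258784, 'fy': 590.4400691258784, 'cx': 321.1279291555865, 'cy': 234.61735409494815, 'k1': -0.08031737064130191, 'world_from_camera': array([[-8.05744279e-01,  5.61938385e-01, -1.87086634e-01,
         3.83076526e+02],
       [-5.92260252e-01, -7.65544253e-01,  2.51336012e-01,
         3.44830779e+02],
       [-1.98774518e-03,  3.13316530e-01,  9.49646671e-01,
         1.28364050e+03],
       [ 0.00000000e+0
[... 361 characters left out ...]
2,
         2.80366101e+01],
       [-1.14301045e-02,  5.00611815e-02,  9.98680745e-01,
         1.30911141e+03],
       [ 0.00000000e+00,  0.00000000e+00,  0.00000000e+00,
         1.00000000e+00]])}
wrist {'fx': 421.4201077458338, 'fy': 421.4201077458338, 'cx': 319.1795196261935, 'cy': 238.80889604103473, 'k1': -0.011172927037635647, 'world_from_camera': array([[ 3.29760789e-01,  9.04411172e-01,  2.70736502e-01,
         2.60424093e+02],
       [-9.44063317e-01,  3.16367696e-01,  9.30372702e-02,
        -4.90866748e+02],
       [-1.50833678e-03, -2.86272444e-01,  9.58147073e-01,
         3.83889922e+02],
       [ 0.00000000e+00,  0.00000000e+00,  0.00000000e+00,
         1.00000000e+00]])}
```

View pics/scene0.png

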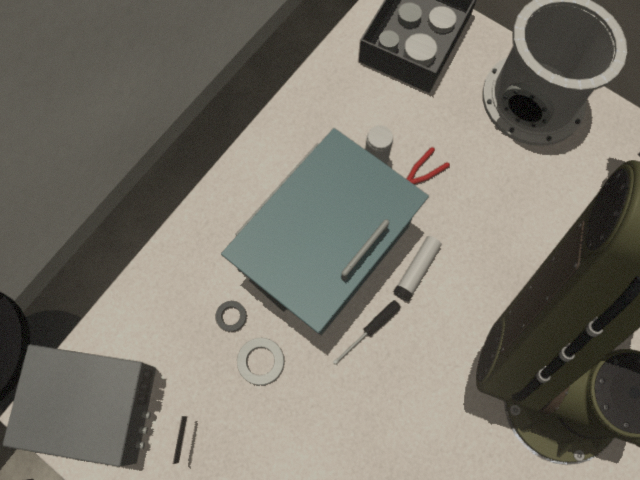

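View pics/top0.png

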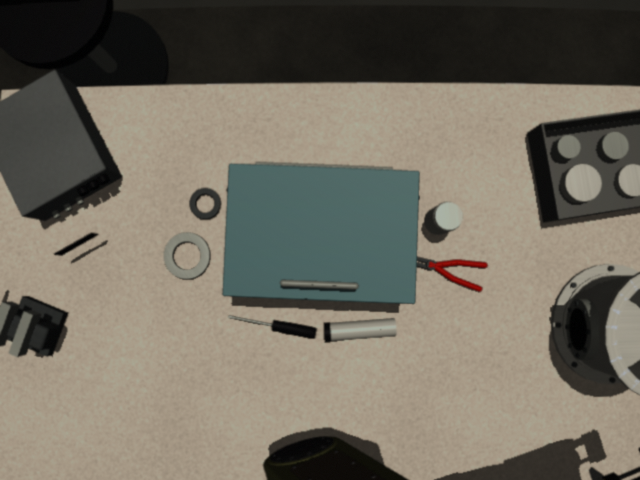

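Top view: the teal lid covers about (224–419, 164–303), with the handle bar from (281,284) to (357,287). The driver and tube lie in front of it, flange and bearing are on its left, can and pliers on its right. Next I measure these in 3D.

```bash
cat > h.py <<'E'
import numpy as np, cv2
from cell import manip
def cloud(n, d, c=None):
    c=c or manip.calibration(n)
    K=np.array([[c["fx"],0,c["cx"]],[0,c["fy"],c["cy"]],[0,0,1]])
    v,u=np.mgrid[0:480,0:640]
    uv=np.stack([u,v],-1).reshape(-1,1,2).astype(np.float64)
    xy=cv2.undistortPoints(uv,K,np.array([c["k1"],0,0,0,0.])).reshape(480,640,2)
    P=np.stack([xy[...,0]*d,-xy[...,1]*d,-d],-1)
    T=c["world_from_camera"]
    W=P@T[:3,:3].T+T[:3,3]
    W[d<=0]=np.nan
    return W
def snap(n,fn=None):
    c=manip.calibration(n)
    p,d=manip.camera(n)
    if fn: cv2.imwrite(f"pics/{fn}.png",p[:,:,::-1])
    return p,d,cloud(n,d,c)
E
python3 - <<'E'
from h import *
p,d,W=snap("top")
for l in("lid_panel","lid_handle"): print(l,[(np.round(r["bbox"]),round(r["p"],2)) for r in manip.look_for("top",l)][:3])
z=W[...,2]
hsv=cv2.cvtColor(p,cv2.COLOR_RGB2HSV)
m=(z>155)&(z<190)&(hsv[...,1]>40)
n,l,st,_=cv2.connectedComponentsWithStats(m.astype(np.uint8)); k=1+st[1:,4].argmax(); print(st[k])
m=l==k
print("lid z",np.nanmedian(z[m]))
print("lid rect", cv2.minAreaRect(W[m][:,:2].astype(np.float32)))
hm=np.zeros_like(m);hm[270:300,270:370]=True
hm&=(z>195)&(z<240)
Q=W[hm];print(hm.sum(),"handle",cv2.minAreaRect(Q[:,:2].astype(np.float32)),np.nanpercentile(Q[:,2],[5,50,95]))
A=np.column_stack([W[m][:,:2],np.ones(m.sum())]);print(np.linalg.lstsq(A,z[m],rcond=None)[0])
p,d,W=snap("scene")
z=W[...,2]
hm=np.zeros_like(m);hm[215:285,335:395]=True
hm&=(z>195)&(z<240)
Q=W[hm];print(hm.sum(),"handle",cv2.minAreaRect(Q[:,:2].astype(np.float32)),np.nanpercentile(Q[:,2],[5,50,95]))
E
```

```text
lid_panel [(array([222., 163., 420., 306.]), 0.81)]
lid_handle [(array([222., 161., 422., 304.]), 0.93)]
[  223   164   197   139 24560]
lid z 171.75730224300844
lid rect ((606.5291137695312, 24.720809936523438), (359.10003662109375, 248.21298217773438), 87.412109375)
518 handle ((512.6376342773438, 31.66449737548828), (140.20455932617188, 12.033438682556152), 87.44544219970703) [207.09438955 211.54622069 215.23411318]
[3.42795151e-04 1.19471373e-03 1.71514012e+02]
457 handle ((511.93450927734375, 30.56249237060547), (141.05682373046875, 12.440838813781738), 87.37490844726562) [207.70118785 212.33409334 215.84144103]
```

```bash
python3 -m inch '{"grip":[1,1,1,1,1,1,1,1,1,1],"travel":[[1,2,6],[4,7,9.5],[7.3,12.5,9.5],[10.5,18,9.5],[13.7,23.4,9.5],[16.9,28.8,9.5],[20.1,34.2,9.5],[23.3,39.6,9.5],[26.5,45,9.5],[29.7,50,9.5]],"turn":[[0,0,5],[0,0,12],[0,0,20],[0,0,28],[0,0,36],[0,0,44],[0,0,52],[0,0,60],[0,0,66],[0,0,68.2]]}' 40
```

```text
clock: 1.6
eef_pos: [475.3, -22.8, 300.6]
eef_rot: [3.141, 0.0, 1.529]
wrist_force: [0.5, -1.4, -0.3]
finger_gap: 93.8
```

Run:
```python
from h import *
s=manip.read_state();print(s["clock"],s["eef_pos"],s["eef_rot"],s["joints"])
```

```text
1.6 [475.34074163 -22.8122418  300.60015787] [3.14109950e+00 1.24297771e-04 1.52851983e+00] [-1.24892012e-01  7.30347392e-02  1.56986944e+00 -8.33973950e-05
  1.49818674e+00 -8.26095189e-02]
```

```bash
python3 -m inch '{"grip":[1,1,0.3,0.3,0.3,0.3],"travel":[[3.67,5.28,0],[3.67,5.28,0],[3.67,5.28,-4],[3.67,5.28,-8],[3.67,5.28,-10.8],[3.67,5.28,-10.8]],"turn":[[0,0,0],[0,0,0],[0,0,0],[0,0,0],[0,0,0],[0,0,0]]}' 40
python3 - <<'E'
from h import *
snap("scene","s1");snap("wrist","w1")
E
```

```text
clock: 2.35
eef_pos: [511.0, 29.3, 191.4]
eef_rot: [-3.139, 0.0, 1.528]
wrist_force: [0.5, 0.6, 1.2]
finger_gap: 61.6
```

View pics/s1.png

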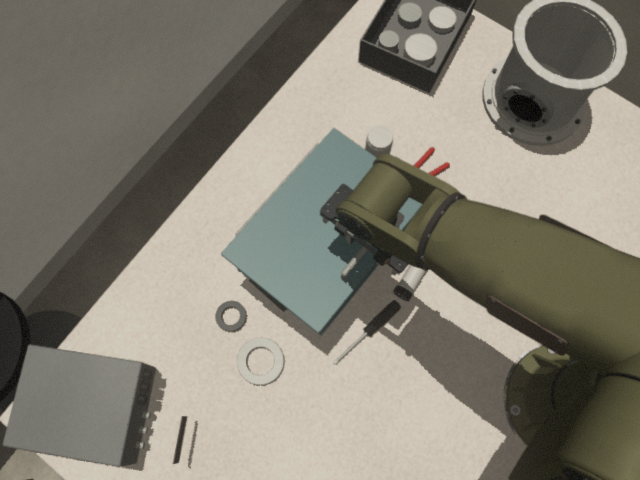

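View pics/w1.png

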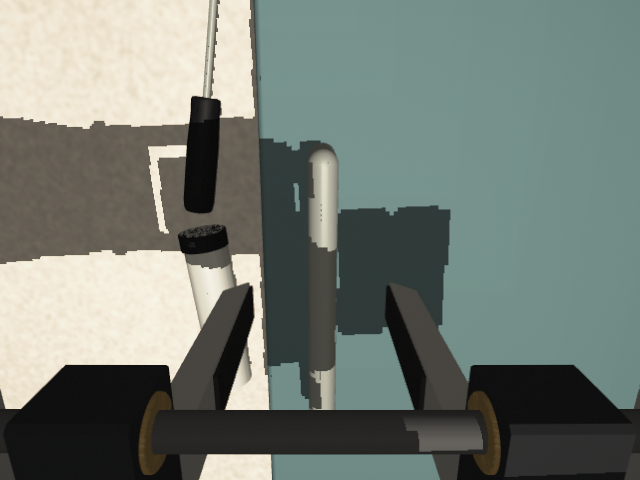

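The bar (column ~322) sits midway between the fingertips (columns ~250 and ~388). Closing.

```bash
python3 -m inch '{"grip":[-1,-1,-1,-1,-1],"travel":[[0,0,0],[0,0,0],[0,0,0],[0,0,0],[0,0,0]],"turn":[[0,0,0],[0,0,0],[0,0,0],[0,0,0],[0,0,0]]}' 40
python3 - <<'E'
import numpy as np
from cell import manip
e=manip.read_state()["eef_pos"]
h0=np.array([-220,44.])
for t in np.arange(0,1.0,.06):
    c,s=np.cos(t),np.sin(t)
    d=np.array([-220*c+44*s+220, 220*s+44*c-44])/10
    print(round(t,2),round(np.degrees(t),1),np.round([d[0]*.999,-d[0]*.045,d[1]],2))
E
```

```text
clock: 3.08
eef_pos: [512.3, 29.5, 193.9]
eef_rot: [3.14, 0.0, 1.528]
wrist_force: [0.5, 1.6, -1.1]
finger_gap: 14.8
0.0 0.0 [ 0. -0.  0.]
0.06 3.4 [ 0.3  -0.01  1.31]
0.12 6.9 [ 0.68 -0.03  2.6 ]
0.18 10.3 [ 1.14 -0.05  3.87]
0.24 13.8 [ 1.67 -0.08  5.1 ]
0.3 17.2 [ 2.28 -0.1   6.3 ]
0.36 20.6 [ 2.96 -0.13  7.47]
0.42 24.1 [ 3.7  -0.17  8.59]
0.48 27.5 [ 4.51 -0.2   9.66]
0.54 30.9 [ 5.39 -0.24 10.68]
0.6 34.4 [ 6.32 -0.28 11.65]
0.66 37.8 [ 7.31 -0.33 12.56]
0.72 41.3 [ 8.35 -0.38 13.41]
0.78 44.7 [ 9.44 -0.43 14.2 ]
0.84 48.1 [10.58 -0.48 14.92]
0.9 51.6 [11.76 -0.53 15.57]
0.96 55.0 [12.97 -0.58 16.15]
```

```bash
python3 -m inch '{"grip":[-1,-1,-1,-1,-1,-1],"travel":[[0,0,0],[0.1,0,0.6],[0.25,0,1.3],[0.6,-0.03,2.6],[1.0,-0.05,3.87],[1.5,-0.08,5.1]],"turn":[[0,0,0],[0,0,0],[0,2,0],[0,4,0],[0,6,0],[0,8,0]]}' 40
```

```text
clock: 3.82
eef_pos: [527.5, 28.7, 244.5]
eef_rot: [-3.002, 0.006, 1.528]
wrist_force: [5.7, 0.4, -7.2]
finger_gap: 10.5
```

```bash
python3 -m inch '{"grip":[-1,-1,-1,-1,-1,-1,-1,-1,-1,-1],"travel":[[0.57,-0.02,1.2],[1.22,-0.05,2.37],[1.95,-0.09,3.5],[2.7,-0.12,4.56],[3.52,-0.16,5.6],[4.4,-0.2,6.55],[5.4,-0.25,7.46],[6.4,-0.3,8.31],[7.47,-0.35,9.1],[7.47,-0.35,9.1]],"turn":[[0,1,0],[0,3,0],[0,4,0],[0,6,0],[0,7,0],[0,9,0],[0,10,0],[0,11,0],[0,12,0],[0,12,0]]}' 40
python3 - <<'E'
from h import *
snap("scene","s2");snap("wrist","w2")
E
```

```text
clock: 5.08
eef_pos: [601.8, 25.3, 337.2]
eef_rot: [-2.791, 0.015, 1.531]
wrist_force: [-9.8, 0.3, 12.7]
finger_gap: 10.7
```

View pics/s2.png

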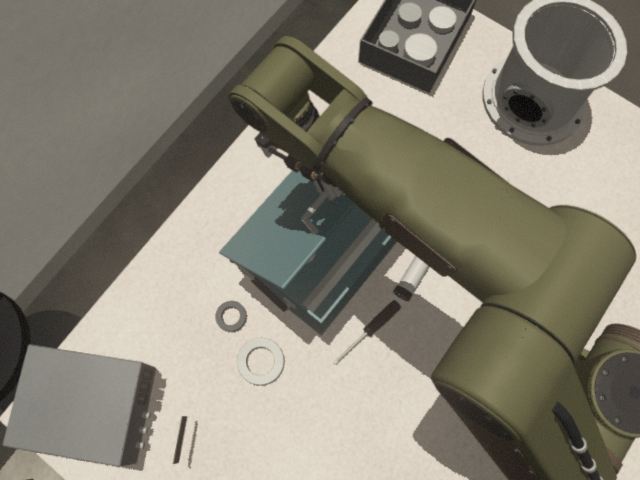

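View pics/w2.png

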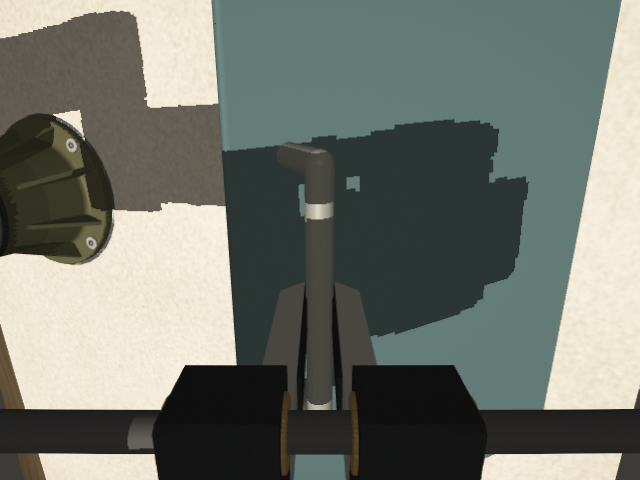

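```bash
python3 -m inch '{"grip":[-0.42,-0.42,-0.42,-0.42,-0.42,-0.42,-0.42,-0.42,-0.42,-0.42],"travel":[[0,0,0],[0,0,0],[1.5,0,4],[3.2,0,8.5],[3.6,0,11.5],[0,0,12],[-5,0,12],[-10,0,12],[-15,0,12],[-18,0,12]],"turn":[[0,0,0],[0,0,0],[0,0,0],[0,0,0],[0,-3,0],[0,-8,0],[0,-14,0],[0,-20,0],[0,-20,0],[0,-20,0]]}' 40
python3 - <<'E'
from h import *
snap("scene","s3");p,d,W=snap("top","t3")
print(manip.read_state()["joints"])
E
```

```text
clock: 6.42
eef_pos: [433.5, 25.3, 457.5]
eef_rot: [3.141, 0.0, 1.528]
wrist_force: [0.0, 0.7, 2.0]
finger_gap: 27.5
[-2.56785248e-02 -2.87813940e-02  1.31897494e+00 -1.46480417e-04
  1.84859781e+00  1.66411365e-02]
```

View pics/s3.png

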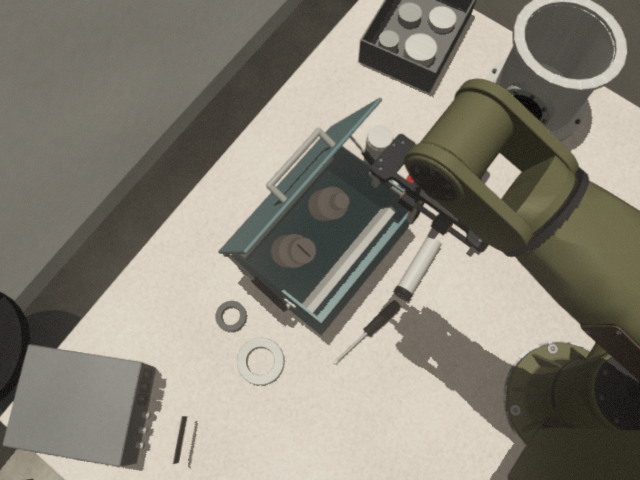

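View pics/t3.png

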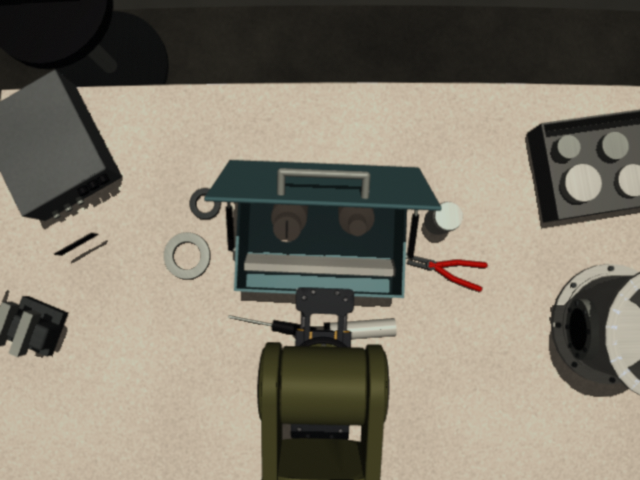

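The lid is up on its struts. The wide cap shows in the top view at about (287,222) and the narrow one at (355,220). Next: lid angle and cap position.

```bash
python3 -m inch '{"grip":[-0.42,-0.42,-0.42,-0.42],"travel":[[-3,0,2],[-3,0,4],[-3,0,4],[-3,0,4]],"turn":[[0,0,0],[0,-10,0],[0,-20,0],[0,-28,0]]}'
python3 - <<'E'
from h import *
for n in("top","scene","wrist"):
    p,d,W=snap(n,n+"4")
    for l in("cap_top","cap2_top","lid_panel"):
        rs=manip.look_for(n,l)
        for r in rs[:2]:
            b=np.round(r["bbox"]).astype(int)
            w=W[(b[1]+b[3])//2,(b[0]+b[2])//2]
            print(n,l,b,round(r["p"],2),np.round(w,1))
    np.save(f"W_{n}4.npy",W)
W=np.load("W_top4.npy")
# lid inner/outer points
for c in (250,325,400):
    print(c,[np.round(W[r,c]).tolist() for r in (165,170,185,195)])
E
```

```text
clock: 7.02
eef_pos: [400.8, 25.5, 500.0]
eef_rot: [2.644, -0.02, 1.533]
wrist_force: [1.0, 0.1, 0.5]
finger_gap: 26.8
top cap_top [272 212 304 243] 0.57 [619.5  88.4 149.6]
top cap2_top [337 194 375 238] 0.96 [641.9 -42.1 128.7]
top cap2_top [229 314 316 341] 0.26 [419.1 129.1  20.1]
top lid_panel [203 157 443 194] 0.88 [692.3  22.4 313.3]
top lid_panel [336 195 372 237] 0.47 [642.2 -38.4 125.7]
scene cap_top [275 235 313 269] 0.84 [627.2 107.8 156.1]
scene cap_top [218  88 370 256] 0.24 [656.7  50.4 400.3]
scene cap2_top [307 188 351 221] 0.64 [640.3 -29.4 115. ]
scene lid_panel [219  88 367 256] 0.64 [658.2  51.2 399.8]
wrist cap_top [311 100 359 152] 0.76 [616.5  92.3 145.8]
wrist cap2_top [311 188 357 236] 0.95 [614.9 -28.6 138. ]
wrist lid_panel [407   0 545 367] 0.67 [674.2  31.8 341.7]
250 [[723.0, 151.0, 240.0], [705.0, 145.0, 290.0], [663.0, 132.0, 402.0], [699.0, 177.0, 14.0]]
325 [[728.0, 18.0, 206.0], [710.0, 19.0, 259.0], [664.0, 20.0, 397.0], [698.0, 17.0, 9.0]]
400 [[764.0, -146.0, 0.0], [717.0, -117.0, 215.0], [666.0, -95.0, 375.0], [687.0, -132.0, 97.0]]
```

View pics/wrist4.png

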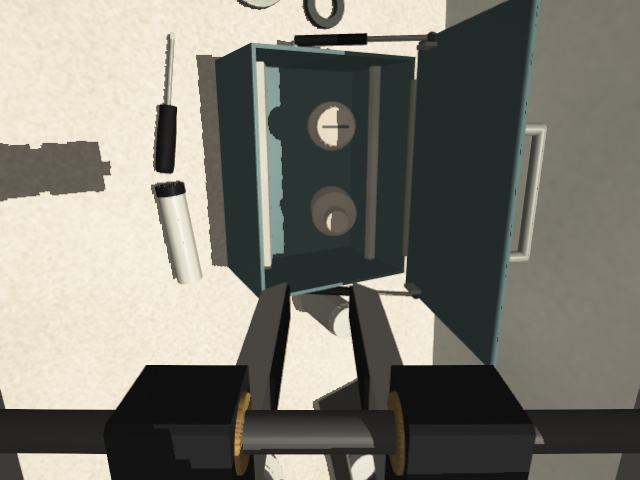

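Run:
```python
from h import *
y=np.radians(-2.6);n=np.array([-.4226*np.cos(y),-.4226*np.sin(y),.9063])
ey=np.array([-np.sin(y),np.cos(y),0]); ex=np.cross(ey,n)
for k in("top","scene","wrist"):
    W=np.load(f"W_{k}4.npy").reshape(-1,3)
    for nm,c0,R in(("wide",[617,90,146],30),("narrow",[616,-29,138],22)):
        c0=np.array(c0,float)
        q=W[np.linalg.norm(W-c0,axis=1)<45]
        h=(q-c0)@n
        hist,e=np.histogram(h,bins=np.arange(-30,30,2)); 
        pk=e[hist.argmax()]+1
        s=q[abs(h-pk)<4]
        a=(s-c0)@ex;b=(s-c0)@ey
        (u,v),r=cv2.minEnclosingCircle(np.column_stack([a,b]).astype(np.float32))
        hh=np.median((s-c0)@n)
        pl=np.linalg.svd(s-s.mean(0))[2][2]
        print(k,nm,len(s),"h",round(hh,1),"circ",round(u,1),round(v,1),round(r,1),"ctr",np.round(c0+u*ex+v*ey+hh*n,1),"mid",np.round(c0+np.mean([a.min(),a.max()])*ex+np.mean([b.min(),b.max()])*ey+hh*n,1),np.round(pl,2),hist[5:25])
```

```text
top wide 517 h 1.1 circ 0.8 2.5 27.0 ctr [617.4  92.5 147.4] mid [617.   91.7 147.2] [-0.42  0.01  0.91] [ 11   7   6   8  16  10  10  21  53 125 176 153  41   6   0   0   0   0
   0   0]
top narrow 225 h -0.8 circ 4.0 -13.4 17.7 ctr [619.3 -42.5 139. ] mid [619.3 -43.2 139. ] [-0.42  0.03  0.91] [  8   7   5   8   6   4   8  14  41 100  62  17   2   0   0   0   0   0
   0   0]
scene wide 453 h 1.9 circ -0.2 1.7 26.8 ctr [616.1  91.8 147.6] mid [615.9  92.2 147.5] [-0.42  0.02  0.91] [  6   9   3  11   9   8  10  18  17  74 159 159  82  21   0   0   0   0
   0   0]
scene narrow 183 h 1.0 circ 3.8 -15.1 17.7 ctr [618.3 -44.2 140.5] mid [618.2 -44.  140.5] [ 0.43 -0.03 -0.9 ] [ 4  5  7  6  6  3  8  3 14 50 68 47 17  3  0  0  0  0  0  0]
wrist wide 1153 h 0.5 circ 0.0 1.8 26.3 ctr [616.9  91.8 146.5] mid [617.1  91.3 146.6] [ 0.42 -0.02 -0.91] [  1   2   2   3   4   3   9  35  27 360 694  85   0   0   0   0   0   0
   0   0]
wrist narrow 402 h -0.7 circ 4.6 -14.0 17.2 ctr [619.8 -43.2 139.3] mid [619.1 -43.  139. ] [ 0.42 -0.02 -0.91] [  6   8   3   7   7   5   7   8  54 249  93   1   0   0   0   0   0   0
   0   0]
```

```bash
cat > t.py <<'E'
from h import *
from scipy.spatial.transform import Rotation as R
y=np.radians(-2.6);n=np.array([-.4226*np.cos(y),-.4226*np.sin(y),.9063])
ey=np.array([-np.sin(y),np.cos(y),0]); ex=np.cross(ey,n)
cap=np.array([616.9,91.8,147.0])
def rel(yrot=0):
    s=manip.read_state();e=s["eef_pos"];C=R.from_euler("xyz",s["eef_rot"])
    # tool y=ex, z=-n, x = y×z ; 
    B=np.column_stack([np.cross(ex,-n),ex,-n])
    T=R.from_rotvec(n*yrot)*R.from_matrix(B)
    rv=np.degrees((T*C.inv()).as_rotvec())
    return s,e,C,rv
if __name__=="__main__":
    s,e,C,rv=rel()
    print(s["clock"],"e",e.round(1),"toolx",C.as_matrix()[:,0].round(3),"tooly",C.as_matrix()[:,1].round(3),"toolz",C.as_matrix()[:,2].round(3),"turn",rv.round(2))
    print("n",n,"joints",s["joints"].round(3),"offset in (ex,ey,n) from cap",np.round([(e-cap)@ex,(e-cap)@ey,(e-cap)@n],2))
    print("F.n",s["wrist_force"]@n, s["wrist_force"],"M",s["moment"],s["moment"]@n,"gap",s["finger_gap"])
    for k in(250,150,60,0,-21): print(k,np.round((cap+k*n-e)/10,2))
E
python3 t.py
```

```text
7.625 e [401.   25.5 499. ] toolx [0.037 0.999 0.02 ] tooly [ 0.881 -0.042  0.471] toolz [ 0.471 -0.    -0.882] turn [-1.    3.12 -0.42]
n [-0.42216496  0.0191704   0.9063    ] joints [-0.041 -0.386  1.587  0.019  1.451  0.004] offset in (ex,ey,n) from cap [-43.98 -76.05 408.89]
F.n 0.32454463340843676 [-0.34369202  0.83603478  0.18031864] M [-0.06267957  0.12786584  0.02054742] 0.04753448730608586 gap 27.178098309845353
250 [ 11.04   7.11 -12.54]
150 [ 15.26   6.92 -21.61]
60 [ 19.06   6.75 -29.76]
0 [ 21.59   6.63 -35.2 ]
-21 [ 22.48   6.59 -37.1 ]
```

```bash
python3 -m inch '{"grip":[0.62,0.62,0.62,0.62,0.62,0.62,0.62,0.62,0.62,0.62],"travel":[[4,2.5,-4],[8,5,-8.5],[11,7.1,-12.5],[13.2,7,-17],[15.3,6.9,-21.6],[17.2,6.85,-25.7],[18.3,6.8,-28.2],[19.06,6.75,-29.8],[19.06,6.75,-29.8],[19.06,6.75,-29.8]],"turn":[[0,1,0],[-0.5,2,0],[-1,3.1,-0.4],[-1,3.1,-0.4],[-1,3.1,-0.4],[-1,3.1,-0.4],[-1,3.1,-0.4],[-1,3.1,-0.4],[-1,3.1,-0.4],[-1,3.1,-0.4]]}' 50
python3 t.py
python3 - <<'E'
from h import *
snap("scene","s5");snap("wrist","w5")
E
```

```text
clock: 8.88
eef_pos: [591.8, 93.1, 202.3]
eef_rot: [2.703, -0.0, 1.526]
wrist_force: [-0.3, 0.3, 0.0]
finger_gap: 76.1
8.875 e [591.8  93.1 202.3] toolx [0.045 0.999 0.   ] tooly [ 0.905 -0.041  0.424] toolz [ 0.424 -0.019 -0.906] turn [-0.02  0.11 -0.02]
n [-0.42216496  0.0191704   0.9063    ] joints [ 0.128  0.187  1.731 -0.102  0.794  0.228] offset in (ex,ey,n) from cap [ 0.58  0.14 60.7 ]
F.n 0.16862323207629684 [-0.3225281   0.32152079  0.02901852] M [-0.01945844  0.08552914 -0.01891756] -0.007290686050221083 gap 76.1253225039204
250 [-8.04  0.35 17.13]
150 [-3.82  0.16  8.07]
60 [-0.02 -0.01 -0.09]
0 [ 2.51 -0.13 -5.53]
-21 [ 3.4  -0.17 -7.43]
```

View pics/s5.png

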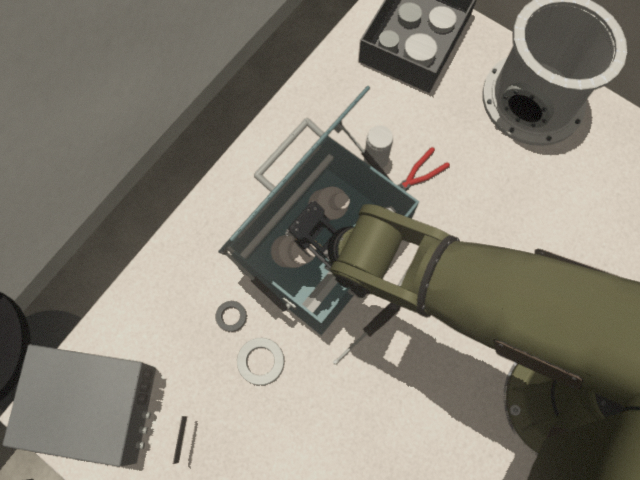

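View pics/w5.png

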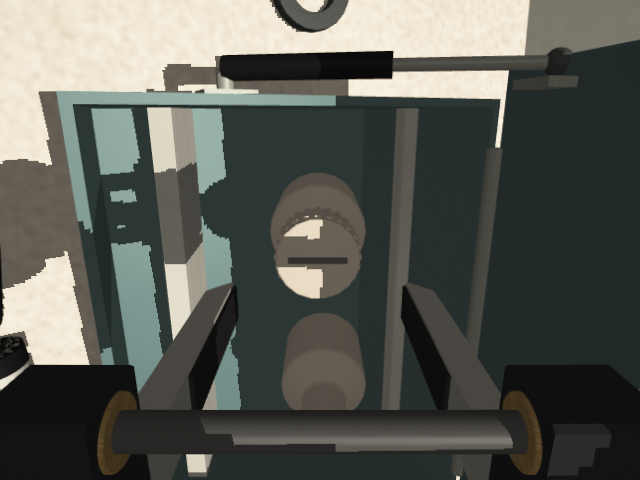

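The cap (centre ~(318,258)) is centred between the fingers (237…403). Descend along the axis and close.

```bash
python3 -m inch '{"grip":[0.62,0.62,0.62,0.62,-1,-1,-1,-1,-1],"travel":[[1.2,-0.06,-2.7],[2.5,-0.13,-5.5],[3.4,-0.17,-7.43],[3.4,-0.17,-7.43],[3.4,-0.17,-7.43],[3.4,-0.17,-7.43],[3.4,-0.17,-7.43],[3.4,-0.17,-7.43],[3.4,-0.17,-7.43]],"turn":[[0,0.1,0],[0,0.1,0],[0,0.1,0],[0,0.1,0],[0,0.1,0],[0,0.1,0],[0,0.1,0],[0,0.1,0],[0,0.1,0]]}' 50
python3 t.py
```

```text
clock: 10.1
eef_pos: [625.5, 91.5, 128.3]
eef_rot: [2.705, -0.0, 1.526]
wrist_force: [-5.7, -0.0, 2.8]
finger_gap: 51.1
10.1 e [625.5  91.5 128.3] toolx [0.045 0.999 0.   ] tooly [ 0.905 -0.041  0.423] toolz [ 0.422 -0.019 -0.906] turn [-0.02  0.01 -0.03]
n [-0.42216496  0.0191704   0.9063    ] joints [ 0.116  0.345  1.716 -0.111  0.652  0.235] offset in (ex,ey,n) from cap [ -0.11   0.07 -20.54]
F.n 4.959050803490695 [-5.66769600e+00 -4.10485211e-03  2.83176302e+00] M [ 0.05530916  0.7206574  -0.02656488] -0.03361004536106664 gap 51.05986735544621
250 [-11.41   0.51  24.52]
150 [-7.19  0.32 15.46]
60 [-3.39  0.15  7.3 ]
0 [-0.86  0.03  1.87]
-21 [ 0.03 -0.01 -0.04]
```

```bash
python3 -m inch '{"grip":[-1,-1,-1,-1],"travel":[[0.08,0,-0.18],[0.17,-0.01,-0.36],[0.17,-0.01,-0.36],[0.17,-0.01,-0.36]],"turn":[[0,0,0],[0,0,0],[0,0,0],[0,0,0]]}' 50
python3 t.py | grep -E "offset|F.n"
```

```text
clock: 10.6
eef_pos: [626.9, 91.5, 125.4]
eef_rot: [2.705, -0.0, 1.526]
wrist_force: [-9.4, 0.0, 7.7]
finger_gap: 51.1
n [-0.42216496  0.0191704   0.9063    ] joints [ 0.116  0.352  1.715 -0.112  0.647  0.235] offset in (ex,ey,n) from cap [ -0.06   0.11 -23.85]
F.n 10.920062450704892 [-9.3786307   0.01256431  7.68011951] M [-0.07624679  1.06044784 -0.08358129] -0.023231794901909915 gap 51.131274059848124
```

```bash
python3 -m inch '{"grip":[-1,-1,-1,-1],"travel":[[0.07,0,-0.15],[0.14,-0.01,-0.3],[0.14,-0.01,-0.3],[0.14,-0.01,-0.3]],"turn":[[0,0,0],[0,0,0],[0,0,0],[0,0,0]]}' 50
python3 t.py | grep -E "offset|F.n"
python3 -c "
from t import *
print([np.round(n*a,2).tolist() for a in (8,16,24,32,40,50,60,70,80)])"
```

```text
clock: 11.1
eef_pos: [627.9, 91.4, 123.2]
eef_rot: [2.705, -0.0, 1.526]
wrist_force: [-13.8, -0.5, 9.6]
finger_gap: 50.9
n [-0.42216496  0.0191704   0.9063    ] joints [ 0.116  0.357  1.714 -0.112  0.643  0.236] offset in (ex,ey,n) from cap [ -0.03   0.09 -26.22]
F.n 14.575888436293665 [-13.83526283  -0.5037887    9.64888343] M [-0.16626377  1.3581625  -0.06515537] 0.03717694258158319 gap 50.94564565808667
[[-3.38, 0.15, 7.25], [-6.75, 0.31, 14.5], [-10.13, 0.46, 21.75], [-13.51, 0.61, 29.0], [-16.89, 0.77, 36.25], [-21.11, 0.96, 45.32], [-25.33, 1.15, 54.38], [-29.55, 1.34, 63.44], [-33.77, 1.53, 72.5]]
```

```bash
python3 -m inch '{"grip":[-1,-1,-1,-1,-1],"travel":[[0.05,0,-0.11],[0.05,0,-0.11],[0.05,0,-0.11],[0.05,0,-0.11],[0.05,0,-0.11]],"turn":[[0,0,0],[-1.69,0.08,3.63],[-3.38,0.15,7.25],[-5.06,0.23,10.9],[-6.75,0.31,14.5]]}' 50
python3 t.py | grep -E "offset|F.n|turn"
```

```text
clock: 11.72
eef_pos: [627.8, 91.4, 122.8]
eef_rot: [2.721, 0.117, 1.782]
wrist_force: [-14.3, -1.0, 9.7]
finger_gap: 51.3
11.725 e [627.8  91.4 122.8] toolx [-0.208  0.971 -0.117] tooly [0.883 0.238 0.405] toolz [ 0.421 -0.019 -0.907] turn [  6.79  -0.37 -14.64]
n [-0.42216496  0.0191704   0.9063    ] joints [ 0.116  0.357  1.713 -0.112  0.643 -0.046] offset in (ex,ey,n) from cap [ -0.34   0.09 -26.58]
F.n 14.795944191599327 [-14.28330875  -0.98169312   9.69309405] M [-0.14683227  1.67877285 -0.19413715] -0.08177631306376054 gap 51.281596965966514
```

```bash
python3 -m inch '{"grip":[-1,-1,-1,-1,-1,-1,-1,-1,-1],"travel":[[0.05,0,-0.11],[0.05,0,-0.11],[0.05,0,-0.11],[0.05,0,-0.11],[0.05,0,-0.11],[0.05,0,-0.11],[0.05,0,-0.11],[0.05,0,-0.11],[0.05,0,-0.11]],"turn":[[-2.53,0.12,5.44],[-5.06,0.23,10.9],[-8,0.36,17],[-11,0.5,23.5],[-14,0.63,30],[-16.89,0.77,36.25],[-19,0.86,40.8],[-21.11,0.96,45.32],[-21.11,0.96,45.32]]}' 50
python3 t.py | grep -E "offset|F.n|turn"
```

```text
clock: 12.85
eef_pos: [627.4, 90.9, 122.0]
eef_rot: [2.959, 0.395, 2.644]
wrist_force: [-16.0, -4.7, 11.1]
finger_gap: 51.1
12.85 e [627.4  90.9 122. ] toolx [-0.811  0.44  -0.385] tooly [0.408 0.898 0.168] toolz [ 0.42  -0.021 -0.908] turn [ 27.94  -1.47 -60.03]
n [-0.42216496  0.0191704   0.9063    ] joints [ 0.116  0.358  1.714 -0.115  0.645 -0.918] offset in (ex,ey,n) from cap [ -1.05  -0.41 -27.08]
F.n 16.733821599001942 [-15.99572893  -4.69634221  11.1122322 ] M [-0.67862008  2.03460791 -0.33534092] 0.021574390050800543 gap 51.09168780913138
```

```bash
python3 -m inch '{"grip":[-1,-1,-1,-1],"travel":[[0.03,0.02,-0.05],[0.03,0.02,-0.05],[0.03,0.02,-0.05],[0.03,0.02,-0.05]],"turn":[[-2,0.1,4.5],[-4,0.18,8.6],[-4.65,0.21,9.97],[-4.65,0.21,9.97]]}' 50
python3 t.py | grep -E "offset|F.n|turn"
```

```text
clock: 13.35
eef_pos: [627.1, 90.8, 122.2]
eef_rot: [3.043, 0.422, 2.852]
wrist_force: [-14.0, -3.8, 10.4]
finger_gap: 51.4
13.35 e [627.1  90.8 122.2] toolx [-0.874  0.261 -0.41 ] tooly [0.245 0.965 0.09 ] toolz [ 0.419 -0.022 -0.908] turn [ 32.62  -1.75 -70.01]
n [-0.42216496  0.0191704   0.9063    ] joints [ 0.116  0.358  1.714 -0.117  0.646 -1.108] offset in (ex,ey,n) from cap [ -1.2   -0.57 -26.79]
F.n 15.287351323128997 [-13.98992864  -3.77183713  10.43098449] M [-0.53026077  1.51689009 -0.28840329] -0.008442999455085733 gap 51.35559634958101
```

```bash
python3 -m inch '{"grip":[-1,-1,-1,0.62,0.62,0.62,0.62],"travel":[[-0.12,0,0.25],[-0.23,0.01,0.5],[-0.23,0.01,0.5],[-0.23,0.01,0.5],[-0.23,0.01,0.5],[-0.23,0.01,0.5],[-0.23,0.01,0.5]],"turn":[[0,0,0],[0,0,0],[0,0,0],[0,0,0],[0,0,0],[0,0,0],[0,0,0]]}' 50
python3 t.py | grep -E "offset|F.n|turn"
```

```text
clock: 14.22
eef_pos: [624.9, 90.9, 127.2]
eef_rot: [3.043, 0.423, 2.852]
wrist_force: [-0.8, -1.2, 0.1]
finger_gap: 75.8
14.225 e [624.9  90.9 127.2] toolx [-0.874  0.261 -0.41 ] tooly [0.245 0.965 0.09 ] toolz [ 0.419 -0.022 -0.908] turn [ 32.62  -1.74 -70.01]
n [-0.42216496  0.0191704   0.9063    ] joints [ 0.117  0.346  1.716 -0.116  0.655 -1.109] offset in (ex,ey,n) from cap [ -1.1   -0.57 -21.29]
F.n 0.36068029873141294 [-0.78548358 -1.18814103  0.05721482] M [ 0.02971943  0.0389596  -0.02665452] -0.03595662261778964 gap 75.83252321067458
```

Retreat along the axis, clear of the chest.

```bash
python3 -m inch '{"grip":[0.62,0.62,0.62,0.62,0.62,0.62,0.62,0.62],"travel":[[-0.8,0.04,1.8],[-2.5,0.1,5.4],[-5,0.2,10.7],[-7.5,0.3,16],[-10,0.4,21],[-13,0.5,26],[-17,0.5,29],[-20,0.5,31]],"turn":[[0,0,0],[0,0,0],[0,0,0],[0,0,0],[0,0,0],[0,0,0],[0,0,0],[0,0,0]]}' 50
python3 - <<'E'
from h import *
y=np.radians(-2.6);n=np.array([-.4226*np.cos(y),-.4226*np.sin(y),.9063]);c=np.array([616.9,91.8,147.])
for k in("top","scene","wrist"):
    p,d,W=snap(k,k+"6"); q=W.reshape(-1,3);q=q[np.linalg.norm(q-c,axis=1)<24]
    h=(q-c)@n
    if len(q): print(k,len(q),np.percentile(h,[50,75,90]))
cv2.imwrite("pics/crop6.png",cv2.resize(cv2.imread("pics/top6.png")[180:260,240:400],(800,400)))
E
```

```text
clock: 15.22
eef_pos: [423.5, 95.8, 439.0]
eef_rot: [3.041, 0.424, 2.851]
wrist_force: [-0.0, 0.1, -0.1]
finger_gap: 76.1
top 459 [-0.04694166  1.403627    2.82280818]
scene 423 [1.13177386 2.69264664 4.04796434]
wrist 1048 [-0.48278988  0.14406381  0.74956314]
```

View pics/crop6.png

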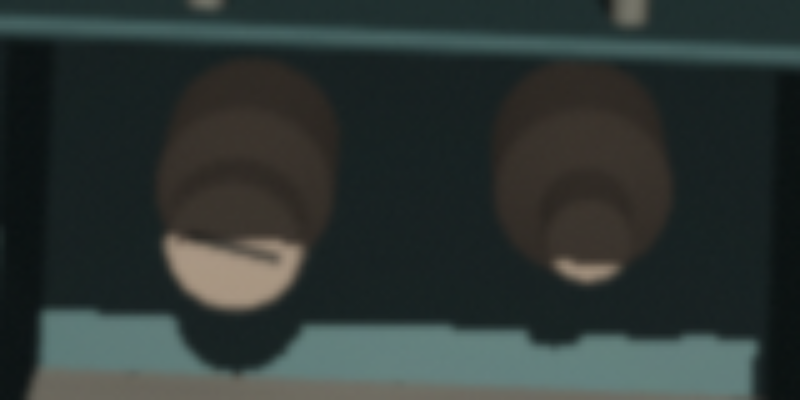

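View pics/scene6.png

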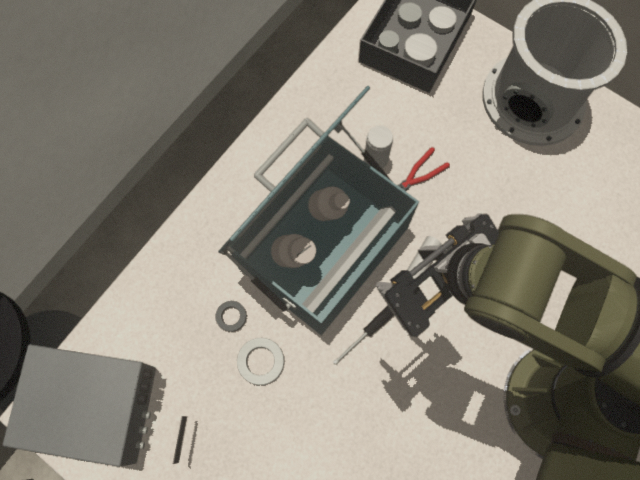

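View pics/wrist6.png

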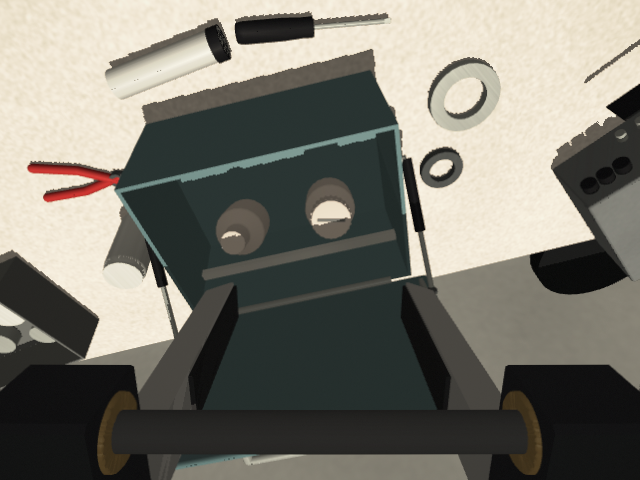

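The mark line on the cap now lies 77° anticlockwise of its start. The cap's face is back at its unpressed height, the lid is open, the bench items are in place and the robot is clear.

```bash
python3 -c "
from cell import manip
print(manip.sign_off())"
```

```text
the job is handed in; nothing more can be done
None
```

I opened the chest and unlocked the wide cap, then handed the job in at about 15.3 s of the 64 s allowed. The hand-in gives no verdict.

- **Lid:** I lifted it by the handle to about 0.78 rad, where the struts were already pushing it open, and let go. It rose on its own, and its front edge measured about 400 mm above the bench, which matches fully open. It was still up in the last pictures.
- **Wide cap:** I gripped it, pressed along the jug's axis and turned it 77° (about 1.35 rad) anticlockwise. The highest force I read was about 16.7 N, at about 7 mm depth. I then let it rise and let go. Last pictures show the cap's mark line turned by about 77°, and its top face within about 1 mm of its unpressed height.
- **Other things:** The narrow cap was never touched, and the bench items look unmoved by eye in the pictures. The last wrist force was about 0 N, with the arm clear of everything. None of the checks failed or disagreed.

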